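Hang the empty pots in the clamp-on holders that fit

ROBOT

A 7-joint arm with a two-finger parallel gripper is mounted at the origin on the work surface. World frame = base frame: x ahead of the robot, y to its left, z up, the work surface at z = 0. Lengths are in m, angles in rad, forces in N, time in s.
With the tool pointing down it reaches from about 0.425 to 1.025 m from the base axis. Payload 3.6 kg.
Tool frame: the origin (TCP) lies on the centre line of the jaws, within the pads' length; the fingertips stand 14 mm ahead of it and the grasp point (between the pads) lies 5 mm behind it; z points along the fingers, y is the line along which they close (so a half turn about z gives the same grasp; the last joint's range is limited). The gripper opens to 85 mm and grips with 20 to 120 N. Pads are 22 mm wide; open, the fingers measure 114 mm over their backs; the gripper's body (76 mm by 85 mm) begins 54 mm behind the grasp point. The pads swing forward as they close: fully open they stand 13 mm farther back than shut.
Start: joints at [-1.262, 0.591, 0.048, 1.609, -0.033, 0.943, -0.034], TCP at [0.284, 0.667, 0.245] pointing down, gripper open.
Joint ranges: [-2.69, 2.69], [-0.47, 2.24], [-1.27, 1.36], [0.19, 2.51], [-1.53, 4.68], [0.08, 2.07], [-3.09, 3.09]. Speed limits (rad/s): [2.57, 2.57, 3.14, 3.14, 3.14, 3.14, 3.14].

INTERFACE

Orientations are given as a rotation vector (axis times angle).
In Python, from cell import bot gives the robot as it stands.
- The arm moves only by the shell command python3 -m creep 'ROWS' [FORCE]. ROWS is JSON, one flat list of numbers, 7 for each row, row after row: the finger opening in cm, from 0 to 8.54, then the shift along the tool's x, y, z in cm, then the turn, a rotation vector about the tool's x, y, z in rad. A call has 1 to 8 rows; each row shifts and turns the commanded pose from where the row before left it, along the tool's axes as they then stand; what a row does not reach is not made up. A row lasts 1/10 s, in which the tool goes at most 50 mm and 8.59 degrees, less where a joint would pass 70% of its speed; a pose out of reach is approached as far as the arm can. A call with a gripper value outside its range is refused whole. The fingers move at their own pace and stop on an object; FORCE is the grip in N (left out, the last holds). Time passes only in rows, so rows that do not move let the fingers close. It gives the time, the measured TCP pose, the force, the opening and the grip force at its end, in the units of the state.
- bot.state(): the state, without advancing time (a new reading comes with each control period).
- bot.get_image(name): name is "scene" or "top" or "wrist"; returns a dict with "image" (384x512x3 uint8, blue, green, red), "z_map" (384x512 float32, m along the optical axis (not along the pixel's ray), 0 where there is no reading), "intrinsics" (3x3 intrinsics, pixels), "R" (3x3) and "t" (3): a world point X has camera coordinates R X + t. Camera axes: x right, y down, z forward; pixel columns grow to the right and rows downward; lengths in m; the calibration is good to about 2 mm. The wrist camera is an equidistant fisheye: a pixel r from the principal point sees the ray r / f radians off the axis. A picture is of the moment at which its call begins.
- bot.finish_job(): hands the job in; it is judged then, once.
The state is a dict: "clock": time; "joints": joint angles; "dq": joint speeds; "joint_efforts": joint torques, N m; "tcp_pos": TCP position; "eef_rot": TCP orientation; "ft_force": force on the tool from outside, world axes, zero at the start; "ft_torque": the same for the moment, N m; "finger_gap": finger opening in m; "gripper_force": force on a finger pad.
Only numpy, scipy, OpenCV 4.12 (cv2) and the standard library are available. Lean on these libraries where they do the work, as an engineer would, in place of code of your own. Each camera call takes 0.05 s, during which the arm holds its last target. There are 200 camera calls.

TASK

Hang the four empty white pots in the steel holders clamped along the front edge of the shelf: each pot goes down into the one holder that fits its shape and size, so that it hangs level with its collar resting on the holder all round. Lower the pots in rather than dropping them, and leave the door wedge and the padlock that lie among them where they are.

Things in the scene. Friction and masses are not known exactly. Their poses are not given: they have to be found in the camera images.
- pot_large: The largest round white ceramic plant pot, empty, open at the top, standing upright on the shelf: 72 mm high. Its upper part is an upright collar 68 mm across, from 44 mm above the foot to the rim; below the collar the body steps in to 56 mm across and tapers to a 42 mm foot. Collar wall about 9 mm, elsewhere 4 mm. Weighs 150 to 260 g. Origin at the centre of the foot's underside, z up.
- pot_medium: The middle-sized round white ceramic plant pot, empty, open at the top, standing upright on the shelf: 66 mm high. Its upper part is an upright collar 56 mm across, from 38 mm above the foot to the rim; below the collar the body steps in to 44 mm across and tapers to a 32 mm foot. Collar wall about 9 mm, elsewhere 4 mm. Weighs 100 to 170 g. Origin at the centre of the foot's underside, z up.
- pot_small: The smallest round white ceramic plant pot, empty, open at the top, standing upright on the shelf: 60 mm high. Its upper part is an upright collar 44 mm across, from 32 mm above the foot to the rim; below the collar the body steps in to 33 mm across and tapers to a 26 mm foot. Collar wall about 9 mm, elsewhere 4 mm. Weighs 60 to 105 g. Origin at the centre of the foot's underside, z up.
- pot_trough: Oblong white ceramic plant pot (trough), empty, open at the top, standing upright on the shelf: 68 mm high. Its upper part is an upright rectangular collar, 66 mm along its x and 120 mm along its y, from 40 mm above the foot to the rim; below the collar the body steps in to 54 x 108 mm and tapers to a 42 x 96 mm foot. Collar wall 7 mm, elsewhere 4 mm. Weighs 200 to 350 g. Origin at the centre of the foot's underside, z up.
- holder_large: The widest round steel pot holder, clamped to the front (far, +x) edge of the shelf and fixed: a level ring 61 mm inside, 71 mm outside, 6 mm thick, held out beyond the edge by a clamp on the robot's side of it (arm and jaws no higher than the ring; the upper jaw, 5 mm thick, lies on the shelf). Origin at the ring's centre on its top face, 40 mm above the shelf; nothing is inside or below the ring.
- holder_medium: The middle-sized round steel pot holder, clamped to the front (far, +x) edge of the shelf and fixed: a level ring 49 mm inside, 58 mm outside, 6 mm thick, held out beyond the edge by a clamp on the robot's side of it (arm and jaws no higher than the ring; the upper jaw, 5 mm thick, lies on the shelf). Origin at the ring's centre on its top face, 40 mm above the shelf; nothing is inside or below the ring.
- holder_small: The narrowest round steel pot holder, clamped to the front (far, +x) edge of the shelf and fixed: a level ring 38 mm inside, 47 mm outside, 6 mm thick, held out beyond the edge by a clamp on the robot's side of it (arm and jaws no higher than the ring; the upper jaw, 5 mm thick, lies on the shelf). Origin at the ring's centre on its top face, 40 mm above the shelf; nothing is inside or below the ring.
- holder_trough: Rectangular steel pot holder, clamped to the front (far, +x) edge of the shelf and fixed: a level frame, inside 58 mm along x and 112 mm along y (along the shelf edge), of bars 5 mm wide and 6 mm thick, held out beyond the edge by two clamps on the robot's side of it (arms and jaws no higher than the frame; the upper jaws, 5 mm thick, lie on the shelf). Origin at the frame's centre on its top face, 40 mm above the shelf; nothing is inside or below the frame.
- door_wedge: Bystander, to be left alone: aluminium door wedge lying between the pots, a ramp 110 x 34 mm, 32 mm high at its thick end (towards its -x). Origin at the centre of its underside.
- padlock: Bystander, to be left alone: brass padlock lying flat between the pots, 68 x 36 x 18 mm high. Origin at the centre of its underside.
Not all that is in view belongs to the job. What is shaped like the pot_medium but blue, orange or turquoise is not meant.

How it is judged:
At the end, for the whole second after the job is handed in: Each pot hangs in its own holder (round ones by size, trough in the rectangular frame, either way round): centred to 6 mm, collar underside within 3 mm of the holder's top, upright to 0.08 rad, trough in line to 0.12 rad, all released and at rest (horizontal distance between pot_large and holder_large below 0.006 m and z of pot_large in the frame of holder_large between -0.047 and -0.041 m and angle between each of pot_large, pot_medium, pot_small, pot_trough's own z axis and vertical below 0.08 rad and linear speed of each of pot_large, pot_medium, pot_small, pot_trough below 0.02 m/s and angular speed of each of pot_large, pot_medium, pot_small, pot_trough below 0.2 rad/s and horizontal distance between pot_medium and holder_medium below 0.006 m and z of pot_medium in the frame of holder_medium between -0.041 and -0.035 m and horizontal distance between pot_small and holder_small below 0.006 m and z of pot_small in the frame of holder_small between -0.035 and -0.029 m and horizontal distance between pot_trough and holder_trough below 0.006 m and z of pot_trough in the frame of holder_trough between -0.043 and -0.037 m and angle between the y axis of pot_trough and the y axis of holder_trough, either way round below 0.12 rad); the robot touches nothing.
It fails at once if a pot is dropped (falls more than about 25 mm out of the fingers) ((linear speed of pot_large above 0.7 m/s and contact force between pot_large and the fingers below 0.05 N) or (linear speed of pot_medium above 0.7 m/s and contact force between pot_medium and the fingers below 0.05 N) or (linear speed of pot_small above 0.7 m/s and contact force between pot_small and the fingers below 0.05 N) or (linear speed of pot_trough above 0.7 m/s and contact force between pot_trough and the fingers below 0.05 N)).
It fails at once if the door wedge or the padlock is shoved more than 20 mm from its place (distance of any of door_wedge, padlock from where it was at the start of the episode above 0.02 m).
It also fails if it takes over 115 s, if anything falls off the work surface, if the arm or the gripper's body presses on something with over 40 N, if the wrist force passes 120 N, or if a joint passes its speed limit or range.

## Working session

There is one attempt and no reset: what is moved stays moved. The work goes in short steps, Python scripts to look and compute and a shell command to move; the robot and the scene stay as the last step left them, time stands still between calls to the robot, and variables do not carry over. Pictures are saved under pics/ and viewed, at most 17 in all, crops included, and the job is handed in when it is done.

```bash
ls; mkdir -p pics
python3 - <<'E'
from cell import bot
import cv2,numpy as np
s=bot.state(); print(s)
for n in ["top","scene"]:
    d=bot.get_image(n); cv2.imwrite(f"pics/{n}0.png",d["image"]); np.savez(f"/tmp/{n}0.npz",**d); print(n,d["intrinsics"].tolist(),d["R"].tolist(),d["t"])
E
```

```text
pics
{'clock': 0.0, 'joints': array([-1.26248399,  0.59211866,  0.04830351,  1.60985942, -0.03331405,
        0.94269091, -0.03367768]), 'dq': array([-3.79207710e-05,  1.01859767e-03, -3.20463463e-04,  1.23189260e-03,
        5.58168894e-04, -9.31804807e-04,  6.88859578e-04]), 'joint_efforts': array([ 6.58512108e-04, -5.48683226e+01,  1.54644549e+00, -1.98124784e+01,
        9.31743707e-03,  8.64344998e-03,  7.29764452e-06]), 'tcp_pos': array([0.28321261, 0.66651198, 0.24412744]), 'eef_rot': array([-0.62672111, -3.07810025,  0.00352802]), 'ft_force': array([ 0.32956509, -0.02719976, -0.46742237]), 'ft_torque': array([ 0.00500876, -0.00340117,  0.02289479]), 'gripper_force': 0.0, 'finger_gap': 0.08528393479388227}
top [[465.5738925519299, 0.0, 250.40416408269778], [0.0, 465.5738925519299, 196.10839312835637], [0.0, 0.0, 1.0]] [[0.008891769666116899, -0.9999482792863668, 0.004937123093375848], [-0.995590594242928, -0.009313882035233664, -0.09334141769036663], [0.09338257378771728, -0.004085382927972999, -0.9956219184806616]] [-0.10173292  0.50008334  1.25658826]
scene [[361.2575177186724, 0.0, 252.15842243336968], [0.0, 361.2575177186724, 193.31100026702322], [0.0, 0.0, 1.0]] [[0.8716432549245879, 0.49013682140916676, 0.0019830389275731744], [0.3073068243932849, -0.5433435607889553, -0.7812427859702089], [-0.3818383844321894, 0.681574406244907, -0.6242241399738703]] [-0.41199252 -0.15773743  1.51948596]
```

View pics/top0.png

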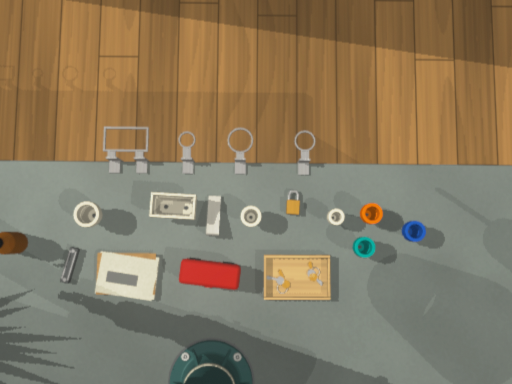

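View pics/scene0.png

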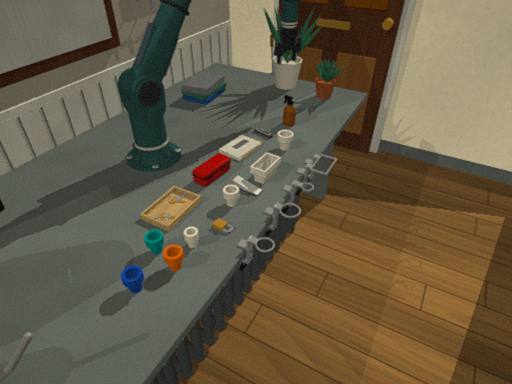

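The top view gives these candidates:
- White pots: large (87,214), trough (173,206), medium (251,216), small (336,216).
- Lookalikes: orange (371,213), blue (414,231) and turquoise (364,247) pots. The pale wedge is at (213,215) and the padlock at (293,203).
- Holders: trough (126,140), then rings at (187,139), (240,140) and (304,140). These look like small, large and medium, in that order.

Next I'll measure them with the depth map.

```bash
cat > h.py <<'E'
import numpy as np, cv2
def cloud(d):
    z=d["z_map"].astype(float); K=d["intrinsics"]; v,u=np.indices(z.shape)
    p=np.stack([(u-K[0,2])/K[0,0]*z,(v-K[1,2])/K[1,1]*z,z],-1)
    return (p-d["t"])@d["R"]
def ray(d,u,v,h):
    K=d["intrinsics"]; R=d["R"]; c=-R.T@d["t"]
    r=R.T@np.array([(u-K[0,2])/K[0,0],(v-K[1,2])/K[1,1],1]); return c+r*(h-c[2])/r[2]
E
python3 - <<'E'
from h import *
d=dict(np.load("/tmp/top0.npz")); P=cloud(d); Z=P[...,2]
def blob(roi,lo,hi,name):
    x0,x1,y0,y1=roi; m=np.zeros(Z.shape,bool); s=np.s_[y0:y1,x0:x1]
    m[s]=(Z[s]>lo)&(Z[s]<hi)&(d["z_map"][s]>0)
    q=P[m]; r=cv2.minAreaRect(q[:,:2].astype(np.float32)*1000); (c,rad)=cv2.minEnclosingCircle(q[:,:2].astype(np.float32)*1000)
    print(name,m.sum(),"rect",np.round(r[0],1),np.round(r[1],1),round(r[2],1),"circ",np.round(c,1),round(rad,1),"z",np.round(np.percentile(q[:,2],[5,50,95]),4), 'bbox',np.round(q.min(0),4)[:2],np.round(q.max(0),4)[:2])
for n,r,h in [("large",(65,108,195,235),.072),("trough",(140,203,185,225),.068),("medium",(235,267,200,232),.066),("small",(322,350,202,230),.06)]: blob(r,h-.008,h+.008,n)
for n,r in [("h_tr",(95,155,120,154)),("h_1",(175,200,125,149)),("h_2",(222,258,120,150)),("h_3",(288,320,125,152))]: blob(r,.025,.055,n)
for n,r in [("wedge",(204,226,190,240)),("padlock",(284,303,186,220))]: blob(r,.007,.05,n)
im=d["image"]; cv2.imwrite("pics/crop.png",cv2.resize(im[115:265,60:440],(800,316),interpolation=cv2.INTER_CUBIC))
E
```

```text
large 279 rect [444.1 333.9] [65.9 66.5] 1.9 circ [444.2 334.7] 34.3 z [0.0662 0.0723 0.077 ] bbox [0.411  0.3006] [0.477  0.3674]
trough 366 rect [469.8 109.4] [120.1  66.2] 87.2 circ [468.7 109.3] 66.7 z [0.0625 0.0681 0.0715] bbox [0.4345 0.0492] [0.5056 0.1702]
medium 185 rect [444.2 -99. ] [53.3 53. ] 0.5 circ [443.9 -98. ] 27.6 z [0.0623 0.0658 0.0701] bbox [ 0.4175 -0.1256] [ 0.4709 -0.0725]
small 142 rect [ 445.3 -325.6] [40.3 42.8] 0.4 circ [ 444.5 -325.4] 21.8 z [0.0551 0.0592 0.0631] bbox [ 0.4251 -0.347 ] [ 0.4655 -0.3042]
h_tr 347 rect [651. 247.] [ 74.  123.7] 0.4 circ [652.6 246.7] 68.8 z [0.0358 0.0405 0.0454] bbox [0.6137 0.1853] [0.6883 0.3087]
h_1 93 rect [652.9  78.3] [45.8 44.3] 0.7 circ [653.   79.7] 24.5 z [0.0352 0.04   0.0441] bbox [0.63   0.0561] [0.6759 0.1006]
h_2 114 rect [658.4 -67.1] [59.5 66.1] 0.5 circ [653.7 -67.3] 35.3 z [0.0357 0.0397 0.0437] bbox [ 0.6285 -0.1002] [ 0.6882 -0.034 ]
h_3 111 rect [ 653.4 -244.8] [56.8 57.3] 3.6 circ [ 652.3 -244.8] 29.9 z [0.0353 0.0396 0.0436] bbox [ 0.6243 -0.2736] [ 0.6814 -0.2162]
wedge 494 rect [446.4  -2. ] [111.1  50.6] 0.9 circ [445.4  -5.3] 58.8 z [0.0092 0.0211 0.0335] bbox [ 0.3912 -0.0281] [0.5019 0.023 ]
padlock 245 rect [ 486.7 -214.6] [36.6 67.5] 88.7 circ [ 485.5 -214.4] 35.3 z [0.0094 0.0165 0.0219] bbox [ 0.453  -0.2323] [ 0.5205 -0.1956]
```

View pics/crop.png

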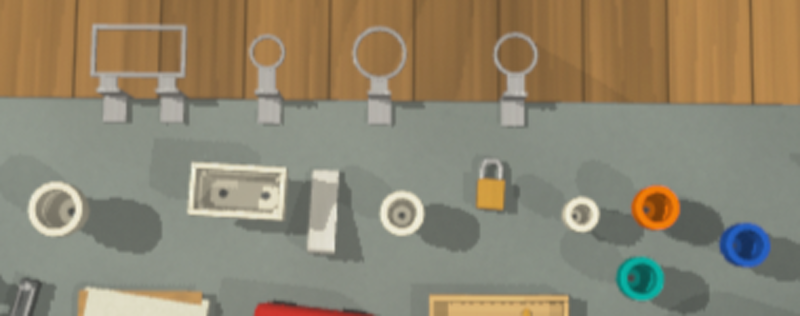

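Only the four white pots are mine. Ordered by collar size, they match the holders at y = -0.067 (large), -0.245 (medium), 0.0785 (small) and 0.247 (trough). I'll use one tool orientation throughout: tool x = +Y, tool y = +X.

```bash
python3 -m creep '[8.54,0,0,0,0,0,0.146, 8.54,0,0,0,0,0,0.146, 8.54,0,0,0,0,0,0.146, 8.54,0,0,0,0,0,0.146, 8.54,0,0,0,0,0,0.146, 8.54,0,0,0,0,0,0.146, 8.54,0,0,0,0,0,0.146, 8.54,0,0,0,0,0,0.146]' 40
python3 -m creep '[8.54,-4,2,0.5,0,0,0, 8.54,-4,2,0.5,0,0,0, 8.54,-4,2,0.5,0,0,0, 8.54,-4,2,0.5,0,0,0, 8.54,-4,2,0.5,0,0,0, 8.54,-4,2,0.5,0,0,0, 8.54,-4,2,0.5,0,0,0, 8.54,-4,2,0.5,0,0,0]'
python3 -m creep '[8.54,-1.3,0.1,0,0,0,0, 8.54,0,0,0,0,0,0,8.54,0,0,0,0,0,0]'
python3 - <<'E'
from h import *
from cell import bot
from scipy.spatial.transform import Rotation as R
s=bot.state(); print(s["clock"],s["joints"],s["tcp_pos"],R.from_rotvec(s["eef_rot"]).as_matrix().round(3).tolist())
d=bot.get_image("wrist"); cv2.imwrite("pics/w1.png",d["image"]); np.savez("/tmp/w1.npz",**d); print(d["intrinsics"].tolist(),-d["R"].T@d["t"],d["R"].round(3).tolist())
E
```

```text
clock: 0.9
tcp_pos: [0.2832, 0.6669, 0.2446]
eef_rot: [2.227, 2.216, -0.002]
ft_force: [0.6, 0.6, -0.6]
finger_gap: 0.0854
gripper_force: 0.0
clock: 1.7
tcp_pos: [0.4441, 0.3457, 0.2049]
eef_rot: [2.22, 2.223, -0.001]
ft_force: [0.7, -0.2, 0.8]
finger_gap: 0.0851
gripper_force: 0.0
clock: 2.0
tcp_pos: [0.4443, 0.3359, 0.2053]
eef_rot: [-2.218, -2.223, -0.001]
ft_force: [0.0, 0.1, 0.4]
finger_gap: 0.0858
gripper_force: 0.0
2.0 [-0.99140383  0.45481853  0.35551311  2.03694786 -0.24461667  0.68923523
 -0.47693106] [0.44425673 0.33587782 0.20528438] [[-0.002, 1.0, -0.0], [1.0, 0.002, 0.001], [0.001, -0.0, -1.0]]
[[297.3186396354542, 0.0, 245.90837222259768], [0.0, 297.3186396354542, 187.88577064546365], [0.0, 0.0, 1.0]] [0.44406424 0.40949952 0.33411241] [[1.0, 0.002, -0.001], [0.002, -0.958, 0.288], [0.0, -0.288, -0.958]]
```

View pics/w1.png

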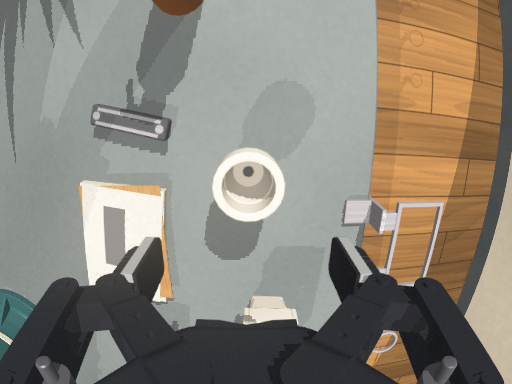

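The wrist view shows the large pot at about (248,185) between the open fingers, and part of the trough frame at about (412,235). I'll cast the rim's ray to check the position.

```bash
cat >> h.py <<'E'
def fray(d,uv,h):
    "fisheye rays through pixels uv (N,2) onto plane z=h"
    K=d["intrinsics"]; R=d["R"]; c=-R.T@d["t"]; p=(np.asarray(uv,float)-[K[0,2],K[1,2]])/K[0,0]
    th=np.linalg.norm(p,axis=1,keepdims=True); r=np.hstack([p/th*np.sin(th),np.cos(th)])@R
    return c+r*((h-c[2])/r[:,2:])
def white(d,uv,h,rad=55):
    "min area rect and enclosing circle (mm) of the white blob around uv, on plane h"
    im=d["image"].astype(int); m=((im.min(2)>150)&(im.max(2)-im.min(2)<45)).astype(np.uint8)
    cv2.imwrite("/tmp/m.png",m*255)
    n,l,st,ce=cv2.connectedComponentsWithStats(m)
    k=min([i for i in range(1,n) if st[i,4]>100],key=lambda i:np.hypot(*(ce[i]-uv)))
    c=max(cv2.findContours((l==k).astype(np.uint8),0,1)[0],key=cv2.contourArea)[:,0]
    q=(fray(d,cv2.convexHull(c)[:,0],h)*1000)[:,:2].astype(np.float32)
    e=cv2.fitEllipse(q); print("ellipse",np.round(e[0],1),np.round(e[1],1),"rect",[np.round(x,1) for x in cv2.minAreaRect(q)])
E
python3 - <<'E'
from h import *
d=dict(np.load("/tmp/w1.npz")); white(d,(248,185),.072)
E
```

```text
ellipse [470.9 321.5] [377.8 433.9] rect [array([459.6, 332.7]), array([405.7, 362.8]), np.float64(0.0)]
```

```bash
sed -i 's/im.min(2)>150/im.min(2)>TH/; s/rad=55/TH=170/' h.py
python3 - <<'E'
from h import *
d=dict(np.load("/tmp/w1.npz")); im=d["image"]; print(im[185,300],im[185,218],im[185,258],im[130,300],im[150,248],im[219,248])
for t in (165,180,195): white(d,(248,185),.072,t)
E
```

```text
[167 174 167] [244 251 253] [142 157 166] [159 165 157] [215 230 237] [242 250 253]
ellipse [467.1 403.3] [185.8 340.8] rect [array([467.2, 380.7]), array([193.8, 265.5]), np.float64(0.4)]
ellipse [446.5 332.7] [67.1 70.8] rect [array([447., 332.]), array([68.8, 67.5]), np.float64(50.1)]
ellipse [446.3 332.5] [66.3 69.9] rect [array([446.8, 332. ]), array([67. , 67.2]), np.float64(42.6)]
```

```bash
python3 -m creep '[8.54,-0.3,0.1,3,0,0,0, 8.54,0,0,3,0,0,0, 8.54,0,0,3,0,0,0, 8.54,0,0,3,0,0,0, 8.54,0,0,1.5,0,0,0, 8.54,0,0,1,0,0,0, 8.54,0,0,0,0,0,0,8.54,0,0,0,0,0,0]'
python3 - <<'E'
from h import *
from cell import bot
d=bot.get_image("wrist"); cv2.imwrite("pics/w2.png",d["image"])
E
```

```text
clock: 2.85
tcp_pos: [0.4459, 0.3327, 0.0607]
eef_rot: [-2.219, -2.224, -0.002]
ft_force: [-0.2, -0.0, 0.1]
finger_gap: 0.0854
gripper_force: 0.0
```

View pics/w2.png

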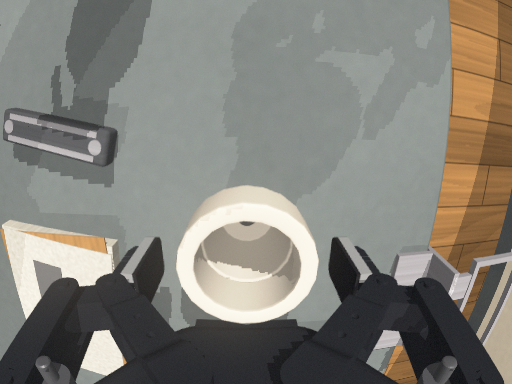

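The pot rim is centred at about (247,255), midway between the fingertips at (150,262) and (345,262). I'll close and lift.

```bash
python3 -m creep '[5,0,0,0,0,0,0,5,0,0,0,0,0,0,5,0,0,0,0,0,0,5,0,0,0,0,0,0,5,0,0,0,0,0,0,5,0,0,0,0,0,0]' 45
python3 -m creep '[5,0,0,-1,0,0,0,5,0,0,-2,0,0,0,5,0,0,-3,0,0,0,5,0,0,-4,0,0,0,5,0,0,-2,0,0,0,5,0,0,0,0,0,0]'
python3 - <<'E'
from h import *
from cell import bot
d=bot.get_image("wrist"); cv2.imwrite("pics/w3.png",d["image"]); np.savez("/tmp/w3.npz",**d); s=bot.state(); white(d,(248,250),s["tcp_pos"][2]-.060+.072,190); print(s["tcp_pos"])
E
```

```text
clock: 3.5
tcp_pos: [0.4465, 0.332, 0.0616]
eef_rot: [-2.22, -2.223, -0.003]
ft_force: [-0.5, -0.0, 5.8]
finger_gap: 0.0654
gripper_force: 50.1
clock: 4.1
tcp_pos: [0.4476, 0.3324, 0.1837]
eef_rot: [2.22, 2.222, 0.011]
ft_force: [0.1, -0.0, -2.0]
finger_gap: 0.065
gripper_force: 50.9
ellipse [447.4 333.9] [63.6 75.2] rect [array([448.3, 332.7]), array([69.2, 66.7]), np.float64(43.7)]
[0.44633153 0.33185995 0.18182695]
```

View pics/w3.png

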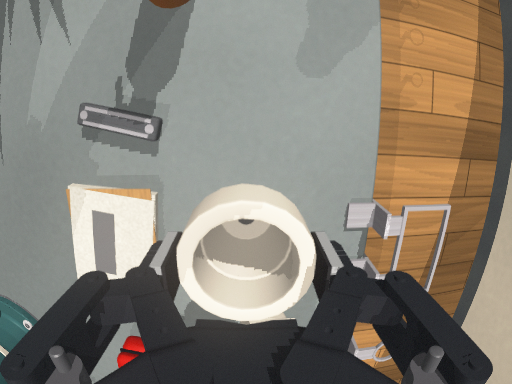

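The pot is held level and its rim is centred at about (247,255). I'll carry it past the large holder, look back at the ring with the wrist camera, and then correct.

```bash
python3 -m creep '[5,-2,1,0,0,0,0,5,-4,2,0,0,0,0,5,-4,2,0,0,0,0,5,-4,2,0,0,0,0,5,-4,2,0,0,0,0,5,-4,2,0,0,0,0,5,-4,2,0,0,0,0,5,-4,2,0,0,0,0]'
python3 -m creep '[5,-4,2,0,0,0,0,5,-4,2,0,0,0,0,5,-4,1,0,0,0,0,5,-4,0.9,0,0,0,0,5,-3,0,0,0,0,0,5,-1,0,0,0,0,0,5,0,0,0,0,0,0,5,0,0,0,0,0,0]'
python3 - <<'E'
from h import *
from cell import bot
d=bot.get_image("wrist"); cv2.imwrite("pics/w4.png",d["image"]); np.savez("/tmp/w4.npz",**d); s=bot.state(); print(s["tcp_pos"],s["joints"])
d=bot.get_image("top");  np.savez("/tmp/top1.npz",**d)
E
```

```text
clock: 4.95
tcp_pos: [0.5952, 0.0299, 0.1784]
eef_rot: [-2.218, -2.221, 0.004]
ft_force: [1.3, 0.1, -1.2]
finger_gap: 0.0655
gripper_force: 50.9
clock: 5.75
tcp_pos: [0.6547, -0.1659, 0.1789]
eef_rot: [-2.216, -2.222, -0.0]
ft_force: [0.1, 1.9, -1.7]
finger_gap: 0.0652
gripper_force: 50.8
[ 0.65512052 -0.16511759  0.17926984] [-0.02348261  0.62111438  0.30691572  1.78441987 -0.25647082  0.77747565
  0.41791492]
```

View pics/w4.png

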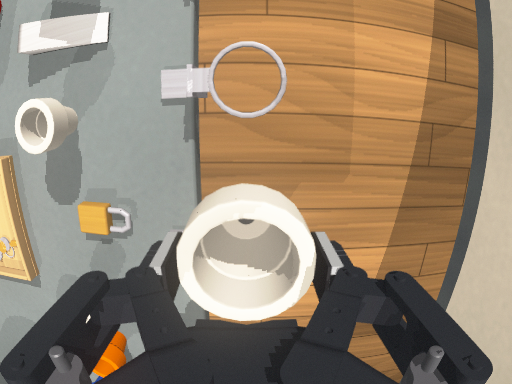

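The large ring is clear at about (248,79), with its clamp to the left at (185,83). I'll fit a circle to the ring pixels on the plane z = 0.04.

```bash
cat >> h.py <<'E'
def ring(d,u0,u1,v0,v1,h=.04,rect=False):
    "circle through grey (unsaturated) pixels in a window: outer contour's hull projected to z=h, mm"
    s=cv2.cvtColor(d["image"],cv2.COLOR_BGR2HSV)[v0:v1,u0:u1]
    m=((s[...,1]<60)&(s[...,2]>90)).astype(np.uint8)
    n,l,st,_=cv2.connectedComponentsWithStats(m); m=l==1+np.argmax(st[1:,4])
    q=fray(d,np.argwhere(m)[:,::-1]+[u0,v0],h)[:,:2]*1000
    if rect: print("rect",cv2.minAreaRect(q.astype(np.float32)),q.min(0),q.max(0)); return
    A=np.c_[2*q,np.ones(len(q))]; w=np.ones(len(q),bool)
    for _ in range(4):
        x=np.linalg.lstsq(A[w],(q[w]**2).sum(1),rcond=None)[0]; r=np.sqrt(x[2]+x[0]**2+x[1]**2)
        w=abs(np.hypot(*(q-x[:2]).T)-r)<5
    print("ring",x[:2].round(1),"mean dia",(2*r).round(1),w.mean().round(2))
E
python3 - <<'E'
from h import *
d=dict(np.load("/tmp/w4.npz")); ring(d,212,300,35,125); ring(d,216,300,35,125,.037)
d=dict(np.load("/tmp/w1.npz")); ring(d,398,460,195,300,.04,True)
E
```

```text
ring [655.1 -71.8] mean dia 65.0 1.0
ring [655.  -71.6] mean dia 65.8 1.0
rect ((654.894775390625, 249.74913024902344), (69.38569641113281, 110.94135284423828), 0.8603717684745789) [619.37286836 194.76434348] [689.50252767 305.32873266]
```

Run:
```python
from h import *
from cell import bot
sc=bot.get_image("scene"); np.savez("/tmp/scene1.npz",**sc); cv2.imwrite("pics/s1.png",sc["image"])
def fit(d,sel,h,off,name):
    uv=np.argwhere(sel)[:,::-1]; q=np.array([ray(d,u,v,h)[:2] for u,v in uv])*1000
    A=np.c_[2*q,np.ones(len(q))]; x=np.linalg.lstsq(A,(q**2).sum(1),rcond=None)[0]
    print(name,len(uv),x[:2].round(1),"dia",2*np.sqrt(x[2]+x[0]**2+x[1]**2).round(1))
def grey(d,win):
    u0,u1,v0,v1=win; s=cv2.cvtColor(d["image"],cv2.COLOR_BGR2HSV); m=np.zeros(s.shape[:2],bool); w=np.s_[v0:v1,u0:u1]
    m[w]=(s[w][...,1]<60)&(s[w][...,2]>90); return m
t=dict(np.load("/tmp/top0.npz"))
for n,w in [("small",(176,200,126,147)),("large",(224,258,122,150)),("medium",(290,320,126,149))]: fit(t,grey(t,w),.04,0,"top "+n)
t1=dict(np.load("/tmp/top1.npz")); im=t1["image"].astype(int)
P=cloud(t1); m=(abs(P[...,2]-.191)<.008)&(abs(P[...,0]-.655)<.045)&(abs(P[...,1]+.166)<.045)&(im.min(2)>190)
q=P[m]; print(m.sum(),(q.min(0)+q.max(0))/2,cv2.minEnclosingCircle(q[:,:2].astype(np.float32)*1000))
```

```text
top small 56 [654.2  79.5] dia 41.6
top large 101 [654.4 -67. ] dia 65.4
top medium 90 [ 654.6 -244.1] dia 52.4Traceback (most recent call last):
  File "<stdin>", line 15, in <module>
    return umr_minimum(a, axis, None, out, keepdims, initial, where)
ValueError: zero-size array to reduction operation minimum which has no identity
```

View pics/s1.png

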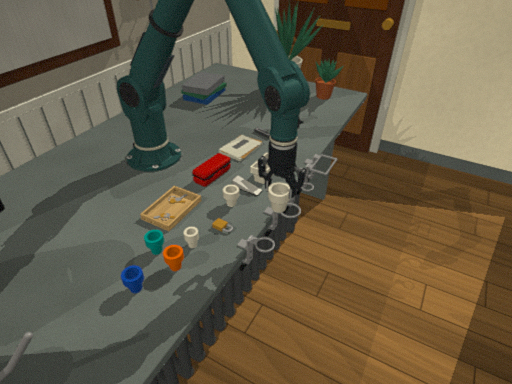

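The scene view shows the pot held upright at (279,195), with the large ring just beyond it at (290,211). The arm may not have settled for the wrist shot, so I'll hold, measure again and compare.

```bash
python3 -m creep '[5,0,0,0,0,0,0,5,0,0,0,0,0,0,5,0,0,0,0,0,0]'
python3 - <<'E'
from h import *
from cell import bot
for i in range(3):
    d=bot.get_image("wrist"); s=bot.state(); print(s["tcp_pos"].round(4), (-d["R"].T@d["t"]).round(4), np.round(d["R"][2],4)); ring(d,212,300,35,125)
    white(d,(248,250),s["tcp_pos"][2]+.011,190)
sc=bot.get_image("scene"); np.savez("/tmp/scene1.npz",**sc); P=cloud(sc); im=sc["image"].astype(int)
m=(abs(P[...,2]-s["tcp_pos"][2]-.005)<.004)&(abs(P[...,0]-.655)<.045)&(abs(P[...,1]+.166)<.045)&(im.min(2)>150); q=P[m]; print(m.sum(),q.min(0),q.max(0))
m=(abs(P[...,2]-.038)<.008)&(abs(P[...,0]-.665)<.045)&(abs(P[...,1]+.067)<.045)&(im.max(2)-im.min(2)<30); q=P[m]; print("ring",m.sum(),q.min(0),q.max(0))
E
```

```text
clock: 6.2
tcp_pos: [0.6555, -0.1678, 0.1805]
eef_rot: [2.219, 2.223, 0.0]
ft_force: [-0.1, -0.1, -1.5]
finger_gap: 0.0651
gripper_force: 50.8
[ 0.6554 -0.168   0.1804] [ 0.6553 -0.094   0.3092] [ 6.000e-04 -2.885e-01 -9.575e-01]
ring [655.1 -71.8] mean dia 65.0 1.0
ellipse [ 654.  -164.5] [67.5 73.9] rect [array([ 654.8, -164.5]), array([64.5, 73.2]), np.float64(4.9)]
[ 0.6554 -0.1682  0.1804] [ 0.6553 -0.0943  0.3092] [ 5.000e-04 -2.885e-01 -9.575e-01]
ring [655.1 -71.9] mean dia 65.0 1.0
ellipse [ 654.  -164.7] [67.6 73.7] rect [array([ 654.7, -164.7]), array([64.5, 73.2]), np.float64(4.9)]
[ 0.6554 -0.1683  0.1804] [ 0.6552 -0.0944  0.3092] [ 4.000e-04 -2.886e-01 -9.575e-01]
ring [655.1 -71.9] mean dia 65.0 1.0
ellipse [ 653.9 -164.9] [67.6 73.9] rect [array([ 654.7, -164.9]), array([64.5, 73.2]), np.float64(4.9)]
11 [ 0.62617829 -0.2000836   0.18838919] [ 0.68218795 -0.14333899  0.18941656]
ring 82 [ 0.63331692 -0.1106974   0.03192294] [ 0.69178739 -0.04063531  0.04314715]
```

The sensors put the ring at x = 0.655 and y of about -0.067 to -0.073, so I'll use -0.070. The pot sits about +1 mm along y in the hand. I'll go to TCP y = -0.071 and lower gently, watching the force.

```bash
python3 -m creep '[5,3,0,0,0,0,0,5,4,0,0,0,0,0,5,2.7,0,0,0,0,0,5,0,0,2,0,0,0,5,0,0,2,0,0,0,5,0,0,2,0,0,0,5,0,0,1,0,0,0,5,0,0,0,0,0,0]'
python3 -m creep '[5,0,0,0.8,0,0,0,5,0,0,0.8,0,0,0,5,0,0,0.5,0,0,0,5,0,0,0.5,0,0,0,5,0,0,0.5,0,0,0,5,0,0,0,0,0,0,5,0,0,0,0,0,0]'
python3 -m creep '[5,0,0,0.5,0,0,0,5,0,0,0.5,0,0,0,5,0,0,0,0,0,0,5,0,0,0,0,0,0]'
```

```text
clock: 7.2
tcp_pos: [0.6542, -0.0713, 0.1089]
eef_rot: [-2.219, -2.221, 0.003]
ft_force: [0.0, 0.3, -1.5]
finger_gap: 0.065
gripper_force: 50.8
clock: 7.9
tcp_pos: [0.6553, -0.0714, 0.0792]
eef_rot: [-2.22, -2.223, 0.0]
ft_force: [0.3, 0.3, -0.9]
finger_gap: 0.0652
gripper_force: 50.8
clock: 8.3
tcp_pos: [0.6551, -0.0713, 0.069]
eef_rot: [-2.22, -2.222, 0.001]
ft_force: [0.2, 0.5, -1.1]
finger_gap: 0.0651
gripper_force: 50.8
```

```bash
python3 -m creep '[5,0,0,0.4,0,0,0,5,0,0,0.3,0,0,0,5,0,0,0,0,0,0,5,0,0,0,0,0,0]'
python3 -m creep '[5,0,0,0.3,0,0,0,5,0,0,0,0,0,0,5,0,0,0,0,0,0]'
python3 -m creep '[5,0,0,0.2,0,0,0,5,0,0,0,0,0,0,5,0,0,0,0,0,0]'
python3 - <<'E'
from h import *
from cell import bot
d=bot.get_image("wrist"); a=d["image"][100:384,100:420]; b=bot.get_image("scene")["image"][150:250,220:340]
cv2.imwrite("pics/p1.png",np.hstack([cv2.resize(a,(400,355)),cv2.resize(b,(400,355))]))
E
```

```text
clock: 8.7
tcp_pos: [0.6552, -0.0713, 0.0622]
eef_rot: [-2.22, -2.222, 0.0]
ft_force: [1.0, -0.5, -2.1]
finger_gap: 0.0655
gripper_force: 50.8
clock: 9.0
tcp_pos: [0.6552, -0.0713, 0.0592]
eef_rot: [-2.22, -2.222, 0.0]
ft_force: [-0.1, -0.6, -0.5]
finger_gap: 0.0653
gripper_force: 50.8
clock: 9.3
tcp_pos: [0.6556, -0.0714, 0.0577]
eef_rot: [2.22, 2.222, 0.001]
ft_force: [-0.6, 0.2, 1.5]
finger_gap: 0.0651
gripper_force: 51.2
```

View pics/p1.png

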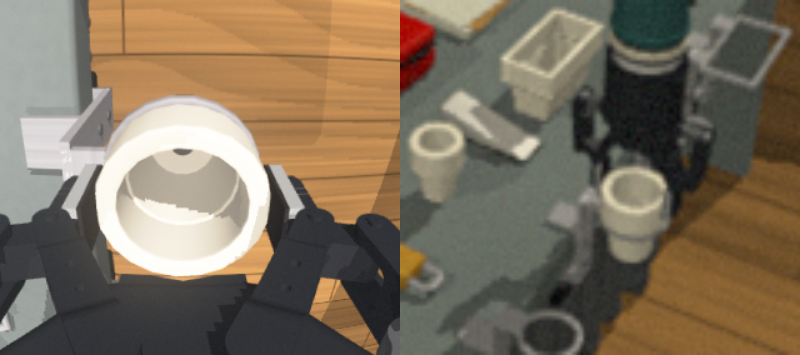

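The large pot is in its ring, the collar is down and the wrist force has lost the pot's weight. I'll lower it a touch more, release, and go over the medium pot.

```bash
python3 -m creep '[5,0,0,0.1,0,0,0,5,0,0,0,0,0,0,7.5,0,0,0,0,0,0,8.54,0,0,0,0,0,0,8.54,0,0,0,0,0,0,8.54,0,0,0,0,0,0,8.54,0,0,0,0,0,0]'
python3 -m creep '[8.54,0,0,-1,0,0,0,8.54,0,0,-3,0,0,0,8.54,0,0,-4,0,0,0,8.54,0,0,-4,0,0,0]'
python3 -m creep '[8.54,-1,-4,0,0,0,0,8.54,-1,-4,0,0,0,0,8.54,-0.9,-4,0,0,0,0,8.54,0,-4,0,0,0,0,8.54,0,-3,0,0,0,0,8.54,0,-1.9,0,0,0,0,8.54,0,0,0,0,0,0,8.54,0,0,0,0,0,0]'
python3 - <<'E'
from h import *
from cell import bot
d=bot.get_image("wrist"); cv2.imwrite("/tmp/w5.png",d["image"]); s=bot.state(); print(s["tcp_pos"]); 
for t in (180,195): white(d,(248,200),.066,t)
t=bot.get_image("top"); P=cloud(t); m=(abs(P[...,2]-.068)<.008)&(abs(P[...,0]-.655)<.05)&(abs(P[...,1]+.068)<.05); q=P[m][:,:2].astype(np.float32)*1000; print("placed",len(q),cv2.minEnclosingCircle(q),cv2.minAreaRect(q),np.median(P[m][:,2]))
E
```

```text
clock: 10.1
tcp_pos: [0.6552, -0.0713, 0.0561]
eef_rot: [-2.22, -2.223, 0.0]
ft_force: [-0.1, -0.4, 0.5]
finger_gap: 0.0853
gripper_force: 0.0
clock: 10.5
tcp_pos: [0.6549, -0.0714, 0.1778]
eef_rot: [-2.22, -2.222, 0.001]
ft_force: [0.5, 0.4, 0.2]
finger_gap: 0.0855
gripper_force: 0.0
clock: 11.3
tcp_pos: [0.4475, -0.1007, 0.177]
eef_rot: [2.219, 2.221, 0.003]
ft_force: [0.4, 0.7, 0.9]
finger_gap: 0.0852
gripper_force: 0.0
[ 0.4483631  -0.10069916  0.17700875]
ellipse [ 445.3 -100.2] [55.5 59.9] rect [array([ 446.2, -100.7]), array([58.7, 55.6]), np.float64(56.9)]
ellipse [ 445.5 -100.4] [54.4 59.4] rect [array([ 445.8, -101.1]), array([56.6, 55.8]), np.float64(45.1)]
placed 249 ((653.6285400390625, -68.58228302001953), 34.11954116821289) ((653.2401733398438, -67.53028106689453), (66.88400268554688, 64.7926254272461), 0.4892997741699219) 0.06807768678200023
```

The large pot's rim is at z = 0.068 and centred on its ring, as it should be. The medium pot is directly under the tool, so I'll grasp it.

```bash
python3 -m creep '[8.54,0,0,3,0,0,0,8.54,0,0,3,0,0,0,8.54,0,0,3,0,0,0,8.54,0,0,2,0,0,0,8.54,0,0,1.3,0,0,0,8.54,0,0,0,0,0,0,8.54,0,0,0,0,0,0]'
python3 -m creep '[4,0,0,0,0,0,0,4,0,0,0,0,0,0,4,0,0,0,0,0,0,4,0,0,0,0,0,0,4,0,0,0,0,0,0,4,0,0,0,0,0,0]' 40
python3 -m creep '[4,0,0,-1,0,0,0,4,0,0,-2,0,0,0,4,0,0,-3,0,0,0,4,0,0,-4,0,0,0,4,0,0,-2,0,0,0,4,0,0,0,0,0,0,4,0,0,0,0,0,0]'
python3 - <<'E'
from h import *
from cell import bot
d=bot.get_image("wrist"); cv2.imwrite("pics/w6.png",d["image"]); s=bot.state(); white(d,(248,250),s["tcp_pos"][2]+.012,190); print(s["tcp_pos"])
E
```

```text
clock: 12.1
tcp_pos: [0.4475, -0.1007, 0.0531]
eef_rot: [2.22, 2.222, 0.001]
ft_force: [0.2, 0.6, 0.2]
finger_gap: 0.0854
gripper_force: 0.0
clock: 12.7
tcp_pos: [0.4468, -0.1007, 0.0544]
eef_rot: [2.219, 2.221, 0.002]
ft_force: [-0.7, -0.9, 5.4]
finger_gap: 0.0539
gripper_force: 40.9
clock: 13.4
tcp_pos: [0.4462, -0.1002, 0.1738]
eef_rot: [2.219, 2.223, 0.002]
ft_force: [-0.3, -0.2, -1.0]
finger_gap: 0.0543
gripper_force: 42.9
ellipse [446.3 -98.3] [54.4 64. ] rect [array([447.8, -99.2]), array([61.5, 54.2]), np.float64(57.3)]
[ 0.44561226 -0.100146    0.17307521]
```

View pics/w6.png

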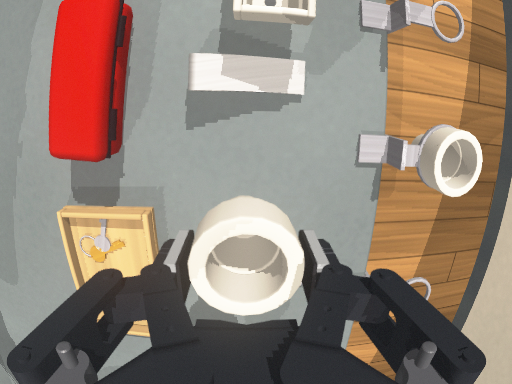

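The medium pot is held level at about (246,255), and the large pot is hanging at (450,160). I'll carry the medium one past its holder and measure the ring on the way.

```bash
python3 -m creep '[4,-2,2,0,0,0,0,4,-3,3,0,0,0,0,4,-3.5,3,0,0,0,0,4,-3.5,3,0,0,0,0,4,-3.5,3,0,0,0,0,4,-3.5,3,0,0,0,0,4,-3.5,2.5,0,0,0,0,4,-2,1.4,0,0,0,0]'
python3 -m creep '[4,0,0,0,0,0,0,4,0,0,0,0,0,0,4,0,0,0,0,0,0]'
python3 - <<'E'
from h import *
from cell import bot
d=bot.get_image("wrist"); cv2.imwrite("/tmp/w7.png",d["image"]); s=bot.state(); print(s["tcp_pos"],s["joints"]); ring(d,215,300,30,130); ring(d,218,290,35,125)
E
```

```text
clock: 14.25
tcp_pos: [0.656, -0.3487, 0.1706]
eef_rot: [-2.222, -2.22, 0.003]
ft_force: [-0.1, -0.1, -1.7]
finger_gap: 0.0544
gripper_force: 42.8
clock: 14.55
tcp_pos: [0.6543, -0.3433, 0.1715]
eef_rot: [-2.216, -2.22, 0.0]
ft_force: [0.3, 0.2, -1.8]
finger_gap: 0.0542
gripper_force: 42.9
[ 0.65459953 -0.34323755  0.17201432] [ 0.22616428  0.70569801  0.31637706  1.63172071 -0.27314937  0.85138073
  0.65586959]
ring [ 654.8 -249.5] mean dia 52.8 1.0
ring [ 655.  -249.4] mean dia 52.5 1.0
```

```bash
python3 -m creep '[4,3,0,0,0,0,0,4,4,0,0,0,0,0,4,2.7,0,0,0,0,0,4,0,0,2,0,0,0,4,0,0,2,0,0,0,4,0,0,1.5,0,0,0,4,0,0,1,0,0,0,4,0,0,0,0,0,0]'
python3 -m creep '[4,0,0,0.6,0,0,0,4,0,0,0.6,0,0,0,4,0,0,0.5,0,0,0,4,0,0,0.5,0,0,0,4,0,0,0.5,0,0,0,4,0,0,0,0,0,0,4,0,0,0,0,0,0]'
```

```text
clock: 15.4
tcp_pos: [0.6542, -0.2477, 0.1067]
eef_rot: [-2.218, -2.22, 0.002]
ft_force: [-1.1, 0.0, -1.3]
finger_gap: 0.0542
gripper_force: 42.8
clock: 16.1
tcp_pos: [0.6554, -0.2484, 0.0812]
eef_rot: [-2.22, -2.222, 0.0]
ft_force: [-0.3, -0.4, -2.3]
finger_gap: 0.0545
gripper_force: 42.8
```

```bash
python3 -m creep '[4,0,0,0.6,0,0,0,4,0,0,0.6,0,0,0,4,0,0,0.4,0,0,0,4,0,0,0,0,0,0,4,0,0,0,0,0,0]'
python3 -m creep '[4,0,0,0.4,0,0,0,4,0,0,0.3,0,0,0,4,0,0,0,0,0,0,4,0,0,0,0,0,0]'
python3 -m creep '[4,0,0,0.2,0,0,0,4,0,0,0,0,0,0,4,0,0,0,0,0,0]'
```

```text
clock: 16.6
tcp_pos: [0.6554, -0.2483, 0.0651]
eef_rot: [-2.22, -2.222, 0.0]
ft_force: [0.3, 0.3, -1.7]
finger_gap: 0.0543
gripper_force: 42.8
clock: 17.0
tcp_pos: [0.6554, -0.2483, 0.0582]
eef_rot: [-2.22, -2.222, 0.0]
ft_force: [0.0, -0.4, -1.5]
finger_gap: 0.0541
gripper_force: 42.8
clock: 17.3
tcp_pos: [0.6558, -0.2486, 0.0569]
eef_rot: [2.22, 2.222, 0.001]
ft_force: [-0.9, 0.4, 1.5]
finger_gap: 0.0543
gripper_force: 43.1
```

The pot has seated with no side force. I'll release it and go over the small pot.

```bash
python3 -m creep '[4,0,0,0.1,0,0,0,4,0,0,0,0,0,0,6.5,0,0,0,0,0,0,7.5,0,0,0,0,0,0,7.5,0,0,0,0,0,0,7.5,0,0,0,0,0,0]'
python3 -m creep '[7.5,0,0,-1,0,0,0,7.5,0,0,-3,0,0,0,7.5,0,0,-4,0,0,0,7.5,0,0,-4,0,0,0]'
python3 -m creep '[7.5,-2,-4,0,0,0,0,7.5,-2,-4,0,0,0,0,7.5,-2,-4,0,0,0,0,7.5,-2,-4,0,0,0,0,7.5,0,-3,0,0,0,0,7.5,0,-1.9,0,0,0,0,7.5,0,0,0,0,0,0,7.5,0,0,0,0,0,0]'
python3 - <<'E'
from h import *
from cell import bot
d=bot.get_image("wrist"); cv2.imwrite("/tmp/w8.png",d["image"]); s=bot.state(); print(s["tcp_pos"]); 
for t in (180,195): white(d,(248,200),.060,t)
t=bot.get_image("top"); P=cloud(t); m=(abs(P[...,2]-.068)<.008)&(abs(P[...,0]-.655)<.05)&(abs(P[...,1]+.246)<.05); q=P[m][:,:2].astype(np.float32)*1000; print("placed",len(q),cv2.minEnclosingCircle(q),cv2.minAreaRect(q),np.median(P[m][:,2]))
E
```

```text
clock: 17.9
tcp_pos: [0.6554, -0.2483, 0.055]
eef_rot: [-2.22, -2.222, 0.0]
ft_force: [-0.2, -1.2, -0.3]
finger_gap: 0.0751
gripper_force: 0.0
clock: 18.3
tcp_pos: [0.6551, -0.2483, 0.1767]
eef_rot: [-2.22, -2.222, 0.001]
ft_force: [-0.7, 0.3, -0.1]
finger_gap: 0.075
gripper_force: 0.0
clock: 19.1
tcp_pos: [0.4474, -0.3289, 0.176]
eef_rot: [2.219, 2.221, 0.001]
ft_force: [-0.1, 0.9, -0.8]
finger_gap: 0.0748
gripper_force: 0.0
[ 0.44839164 -0.3286565   0.17590979]
ellipse [ 446. -328.] [43.1 48.8] rect [array([ 446.8, -328.1]), array([47.4, 43. ]), np.float64(62.5)]
ellipse [ 445.9 -328.1] [42.8 48.1] rect [array([ 446.7, -328.1]), array([46.9, 42.6]), np.float64(65.7)]
placed 194 ((653.3878784179688, -245.2511444091797), 28.149871826171875) ((653.1583251953125, -245.49032592773438), (53.75717544555664, 53.613033294677734), 45.53939437866211) 0.06736774254010361
```

The medium pot is seated (rim z = 0.067). Now I'll grasp the small pot.

```bash
python3 -m creep '[7.5,0,0,3,0,0,0,7.5,0,0,3,0,0,0,7.5,0,0,3,0,0,0,7.5,0,0,2.5,0,0,0,7.5,0,0,1.3,0,0,0,7.5,0,0,0,0,0,0,7.5,0,0,0,0,0,0]'
python3 -m creep '[3,0,0,0,0,0,0,3,0,0,0,0,0,0,3,0,0,0,0,0,0,3,0,0,0,0,0,0,3,0,0,0,0,0,0,3,0,0,0,0,0,0]' 35
python3 -m creep '[3,0,0,-1,0,0,0,3,0,0,-2,0,0,0,3,0,0,-3,0,0,0,3,0,0,-4,0,0,0,3,0,0,-3,0,0,0,3,0,0,0,0,0,0,3,0,0,0,0,0,0]'
python3 - <<'E'
from h import *
from cell import bot
d=bot.get_image("wrist"); cv2.imwrite("pics/w9.png",d["image"]); s=bot.state(); white(d,(248,250),s["tcp_pos"][2]+.012,190); print(s["tcp_pos"])
E
```

```text
clock: 19.9
tcp_pos: [0.4475, -0.3288, 0.0477]
eef_rot: [2.219, 2.222, 0.0]
ft_force: [0.2, -0.1, 0.5]
finger_gap: 0.0746
gripper_force: 0.0
clock: 20.5
tcp_pos: [0.4472, -0.3292, 0.0487]
eef_rot: [2.219, 2.221, 0.001]
ft_force: [0.0, 0.7, 5.8]
finger_gap: 0.0435
gripper_force: 35.0
clock: 21.2
tcp_pos: [0.4467, -0.3284, 0.1783]
eef_rot: [2.219, 2.222, 0.001]
ft_force: [0.9, 0.8, -0.6]
finger_gap: 0.0433
gripper_force: 35.8
ellipse [ 446.5 -325. ] [42.5 54.5] rect [array([ 448.5, -325.4]), array([52. , 42.2]), np.float64(65.0)]
[ 0.4461137  -0.32789449  0.17720182]
```

View pics/w9.png

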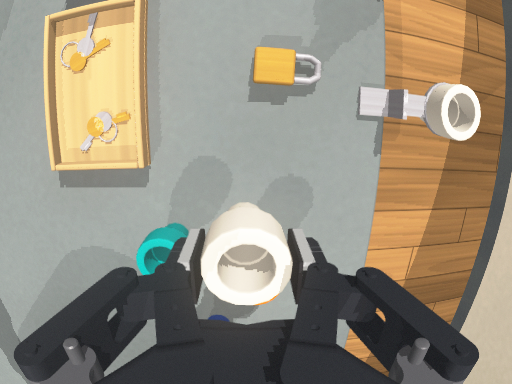

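The small pot is held level at about (245,265). I'll carry it to the small holder, stopping 10 cm short to look.

```bash
python3 -m creep '[3,2,2,0,0,0,0,3,4,2.5,0,0,0,0,3,4,2.5,0,0,0,0,3,4,2.5,0,0,0,0,3,4,2.5,0,0,0,0,3,4,2.5,0,0,0,0,3,4,2.5,0,0,0,0,3,3,2.4,0,0,0,0]'
python3 -m creep '[3,1.5,1.4,0,0,0,0,3,0,0,0,0,0,0,3,0,0,0,0,0,0,3,0,0,0,0,0,0,3,0,0,0,0,0,0]'
python3 - <<'E'
from h import *
from cell import bot
d=bot.get_image("wrist"); cv2.imwrite("/tmp/w10.png",d["image"]); s=bot.state(); print(s["tcp_pos"],s["joints"]); ring(d,215,300,30,130); ring(d,222,290,35,125)
E
```

```text
clock: 22.05
tcp_pos: [0.6398, -0.0343, 0.175]
eef_rot: [-2.214, -2.223, 0.003]
ft_force: [0.2, -0.9, 0.2]
finger_gap: 0.0435
gripper_force: 35.8
clock: 22.55
tcp_pos: [0.6529, -0.0255, 0.177]
eef_rot: [-2.223, -2.219, 0.003]
ft_force: [-0.8, -0.8, -1.4]
finger_gap: 0.0436
gripper_force: 35.8
[ 0.65322984 -0.02521137  0.17720435] [-0.26789441  0.60409484  0.34956763  1.83963136 -0.28890398  0.74873143
  0.23645453]
ring [653.5  74.8] mean dia 43.1 0.93
ring [654.6  74.8] mean dia 42.1 1.0
```

```bash
python3 -m creep '[3,3,0,0,0,0,0,3,4,0,0,0,0,0,3,2.9,0,0,0,0,0,3,0,0,2,0,0,0,3,0,0,2,0,0,0,3,0,0,1.5,0,0,0,3,0,0,1,0,0,0,3,0,0,0,0,0,0]'
python3 -m creep '[3,0,0,0.8,0,0,0,3,0,0,0.8,0,0,0,3,0,0,0.5,0,0,0,3,0,0,0.5,0,0,0,3,0,0,0.3,0,0,0,3,0,0,0,0,0,0,3,0,0,0,0,0,0]'
```

```text
clock: 23.4
tcp_pos: [0.6531, 0.0748, 0.1109]
eef_rot: [-2.22, -2.22, 0.004]
ft_force: [-0.5, 0.2, -0.9]
finger_gap: 0.0433
gripper_force: 35.8
clock: 24.1
tcp_pos: [0.6543, 0.0756, 0.0834]
eef_rot: [2.22, 2.222, 0.0]
ft_force: [0.1, -0.3, -0.5]
finger_gap: 0.0435
gripper_force: 35.8
```

```bash
python3 -m creep '[3,0,0,0.8,0,0,0,3,0,0,0.6,0,0,0,3,0,0,0.4,0,0,0,3,0,0,0,0,0,0,3,0,0,0,0,0,0]'
python3 -m creep '[3,0,0,0.4,0,0,0,3,0,0,0.3,0,0,0,3,0,0,0,0,0,0,3,0,0,0,0,0,0]'
python3 -m creep '[3,0,0,0.2,0,0,0,3,0,0,0,0,0,0,3,0,0,0,0,0,0]'
```

```text
clock: 24.6
tcp_pos: [0.6541, 0.0756, 0.0651]
eef_rot: [-2.22, -2.222, 0.0]
ft_force: [0.6, -0.3, -1.2]
finger_gap: 0.043
gripper_force: 35.8
clock: 25.0
tcp_pos: [0.6541, 0.0756, 0.0582]
eef_rot: [-2.22, -2.223, 0.0]
ft_force: [-0.4, 0.5, -0.2]
finger_gap: 0.0433
gripper_force: 35.8
clock: 25.3
tcp_pos: [0.6545, 0.0756, 0.057]
eef_rot: [2.22, 2.222, 0.001]
ft_force: [-1.3, 1.5, 4.2]
finger_gap: 0.0431
gripper_force: 36.1
```

The small pot is resting on its ring. I'll release it and go over the trough, turning the tool by its yaw of about -2.8°.

```bash
python3 -m creep '[3,0,0,0,0,0,0,5.5,0,0,0,0,0,0,6.5,0,0,0,0,0,0,6.5,0,0,0,0,0,0,6.5,0,0,0,0,0,0]'
python3 -m creep '[6.5,0,0,-1,0,0,0,6.5,0,0,-3,0,0,0,8.54,0,0,-4,0,0,0,8.54,0,0,-4,0,0,0]'
python3 -m creep '[8.54,1,-4,0,0,0,0,8.54,1.1,-4,0,0,0,0,8.54,1,-4,0,0,0,0,8.54,0,-4,0,0,0,0,8.54,0,-2.3,0,0,0,0,8.54,0,0,0,0,0,0,8.54,0,0,0,0,0,0,8.54,0,0,0,0,0,0]'
python3 - <<'E'
from h import *
from cell import bot
d=bot.get_image("wrist"); cv2.imwrite("pics/w11.png",d["image"]); s=bot.state(); print(s["tcp_pos"]); 
for t in (180,195): white(d,(248,190),.068,t)
t=bot.get_image("top"); P=cloud(t); m=(abs(P[...,2]-.068)<.008)&(abs(P[...,0]-.655)<.05)&(abs(P[...,1]-.078)<.05); q=P[m][:,:2].astype(np.float32)*1000; print("placed",len(q),cv2.minEnclosingCircle(q),cv2.minAreaRect(q),np.median(P[m][:,2]))
E
```

```text
clock: 25.8
tcp_pos: [0.654, 0.0756, 0.056]
eef_rot: [-2.22, -2.223, 0.0]
ft_force: [0.3, 0.1, 0.4]
finger_gap: 0.0649
gripper_force: 0.0
clock: 26.2
tcp_pos: [0.6538, 0.0755, 0.1778]
eef_rot: [-2.22, -2.222, 0.001]
ft_force: [0.9, 0.8, -0.0]
finger_gap: 0.0852
gripper_force: 0.0
clock: 27.0
tcp_pos: [0.4732, 0.1067, 0.177]
eef_rot: [2.219, 2.221, 0.004]
ft_force: [0.3, -0.5, -0.2]
finger_gap: 0.0854
gripper_force: 0.0
[0.47319574 0.10660065 0.17681364]
ellipse [470.9  99.4] [ 74.6 199.8] rect [array([470.6,  94.5]), array([144.1,  65.3]), np.float64(87.0)]
ellipse [471. 100.] [ 75.8 189.1] rect [array([470.7,  94.3]), array([143.8,  64.9]), np.float64(87.2)]
placed 139 ((652.2513427734375, 78.8126220703125), 22.005531311035156) ((651.6580200195312, 77.96845245361328), (41.739288330078125, 41.72221374511719), 34.09394454956055) 0.06795202766123314
```

View pics/w11.png

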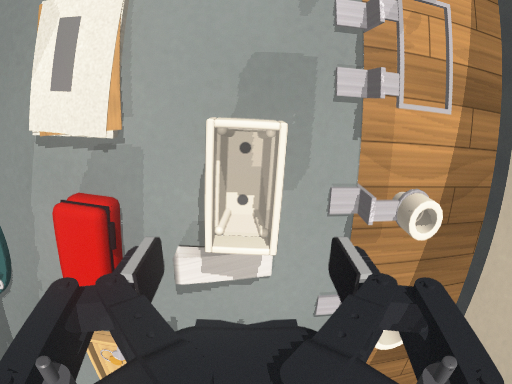

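The trough rim has corners at about (207,119), (287,123), (277,254) and (206,247), and the wedge runs just below it. The small pot hangs at (418,215).

```bash
python3 - <<'E'
from h import *
from cell import bot
d=bot.get_image("wrist"); q=fray(d,[(207,119),(287,123),(277,254),(206,247)],.068)*1000; print(q.round(1)[:,:2].tolist(),q.mean(0).round(1)); s=bot.state(); print(s["tcp_pos"])
E
python3 -m creep '[8.54,0,0,0,0,0,0.05,8.54,0,0,3,0,0,0,8.54,0,0,3,0,0,0,8.54,0,0,0,0,0,0,8.54,0,0,0,0,0,0]'
```

```text
[[442.0, 166.1], [505.9, 162.9], [501.5, 45.7], [437.0, 52.8]] [471.6 106.9  68. ]
[0.47259979 0.10642169 0.1764663 ]
clock: 27.65
tcp_pos: [0.4714, 0.1061, 0.1162]
eef_rot: [-2.276, -2.165, 0.002]
ft_force: [0.5, -0.1, 0.0]
finger_gap: 0.0857
gripper_force: 0.0
```

```bash
python3 -m creep '[8.54,0,0,2.5,0,0,0,8.54,0,0,2,0,0,0,8.54,0,0,1.5,0,0,0,8.54,0,0,0,0,0,0,8.54,0,0,0,0,0,0]'
python3 -m creep '[5,0,0,0,0,0,0,5,0,0,0,0,0,0,5,0,0,0,0,0,0,5,0,0,0,0,0,0,5,0,0,0,0,0,0,5,0,0,0,0,0,0]' 60
python3 -m creep '[5,0,0,-1,0,0,0,5,0,0,-2,0,0,0,5,0,0,-3,0,0,0,5,0,0,-4,0,0,0,5,0,0,-2,0,0,0,5,0,0,0,0,0,-0.05,5,0,0,0,0,0,0]'
python3 - <<'E'
from h import *
from cell import bot
d=bot.get_image("wrist"); cv2.imwrite("pics/w12.png",d["image"]); s=bot.state(); np.savez("/tmp/w12.npz",**d); white(d,(248,250),s["tcp_pos"][2]+.012,190); print(s["tcp_pos"],s["eef_rot"])
E
```

```text
clock: 28.15
tcp_pos: [0.4721, 0.1065, 0.0573]
eef_rot: [2.275, 2.165, 0.002]
ft_force: [0.1, 0.5, 0.1]
finger_gap: 0.0858
gripper_force: 0.0
clock: 28.75
tcp_pos: [0.4717, 0.1067, 0.0578]
eef_rot: [2.275, 2.166, 0.003]
ft_force: [-1.4, 0.1, 7.3]
finger_gap: 0.0649
gripper_force: 65.1
clock: 29.45
tcp_pos: [0.4711, 0.1067, 0.1778]
eef_rot: [2.219, 2.223, 0.003]
ft_force: [-0.5, 0.3, -3.1]
finger_gap: 0.0648
gripper_force: 68.0
ellipse [466.4  88.3] [ 32.3 117.4] rect [array([466.3, 107.5]), array([34.2, 61.6]), np.float64(1.8)]
[0.47065336 0.10657813 0.17707515] [-2.22084828e+00 -2.22178632e+00 -1.15786817e-03]
```

View pics/w12.png

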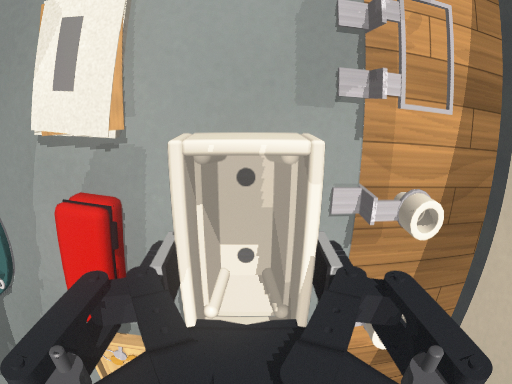

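The trough is held level and squared, with its far rim edge at v≈133 and the frame at (425,55). I'll move out along x and look at the frame straight on.

```bash
python3 -m creep '[5,0,2,0,0,0,0,5,0,3.5,0,0,0,0,5,0,3.5,0,0,0,0,5,0,3.5,0,0,0,0,5,0,3.5,0,0,0,0,5,0,2.4,0,0,0,0,5,0,0,0,0,0,0,5,0,0,0,0,0,0]'
python3 -m creep '[5,0,0,0,0,0,0,5,0,0,0,0,0,0,5,0,0,0,0,0,0]'
python3 - <<'E'
from h import *
from cell import bot
d=bot.get_image("wrist"); cv2.imwrite("pics/w13.png",d["image"]); s=bot.state(); np.savez("/tmp/w13.npz",**d); print(s["tcp_pos"],s["eef_rot"],s["joints"])
q=fray(d,[(172,134),(247,133),(322,134)],s["tcp_pos"][2]+.011)*1000; print("far rim edge",q.round(1).tolist())
E
```

```text
clock: 30.3
tcp_pos: [0.6541, 0.1063, 0.1751]
eef_rot: [-2.22, -2.22, 0.004]
ft_force: [-1.1, -0.1, -2.3]
finger_gap: 0.0647
gripper_force: 67.9
clock: 30.6
tcp_pos: [0.6541, 0.1068, 0.1763]
eef_rot: [-2.22, -2.222, 0.001]
ft_force: [-0.4, -0.1, -2.0]
finger_gap: 0.0649
gripper_force: 67.9
[0.65435348 0.10680575 0.17636578] [-2.21979213e+00 -2.22231557e+00  4.85115332e-04] [-0.48141089  0.61947625  0.37501867  1.81938763 -0.31359124  0.76187092
  0.06047755]
far rim edge [[624.1, 167.8, 187.4], [654.4, 167.8, 187.4], [684.8, 167.9, 187.4]]
```

View pics/w13.png

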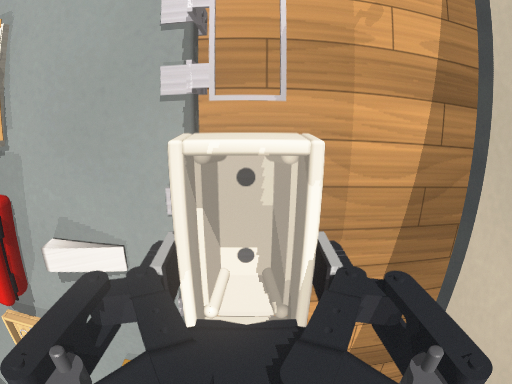

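The frame's near bar is at v≈97, from u=210 to 286, and the trough rim's far edge is at v≈134. I'll check the rim height with depth and measure the frame edges.

```bash
cat >> h.py <<'E'
def fcloud(d):
    z=d["z_map"].astype(float); K=d["intrinsics"]; v,u=np.indices(z.shape); p=np.stack([u-K[0,2],v-K[1,2]],-1)/K[0,0]
    th=np.linalg.norm(p,axis=-1,keepdims=True)+1e-9; r=np.concatenate([p/th*np.tan(th),np.ones_like(th)],-1)*z[...,None]
    return (r-d["t"])@d["R"]
E
python3 - <<'E'
from h import *
d=dict(np.load("/tmp/w13.npz")); P=fcloud(d)
for u,v in [(180,150),(247,145),(314,150),(180,220),(312,220),(185,300),(306,300)]: print((u,v),np.median(P[v-2:v+3,u-2:u+3].reshape(-1,3),0).round(4))
for v in (85,):
    pass
q=fray(d,[(209,99.5),(287,99.5),(248,99.5),(248,94.5)],.04)*1000; print("frame near",q.round(1).tolist())
hsv=cv2.cvtColor(d["image"],cv2.COLOR_BGR2HSV); g=(hsv[...,1]<60)&(hsv[...,2]>90); print(np.where(g[88:104,248])[0]+88, np.where(g[50,200:300])[0]+200)
im=d["image"].min(2); print(im[128:140,247], im[150,164:176], im[150,316:330])
d1=dict(np.load("/tmp/w12.npz"))
hs=cv2.cvtColor(d1["image"],cv2.COLOR_BGR2HSV); g=((hs[...,1]<60)&(hs[...,2]>90)); print(np.where(g[0:115,430])[0])
E
```

```text
(180, 150) [0.6268 0.1609 0.1863]
(247, 145) [0.6544 0.1628 0.1867]
(314, 150) [0.6819 0.161  0.1862]
(180, 220) [0.6249 0.1299 0.1865]
(312, 220) [0.6831 0.13   0.1864]
(185, 300) [0.6234 0.0857 0.1868]
(306, 300) [0.6845 0.0854 0.1862]
frame near [[621.2, 182.1, 40.0], [690.1, 182.3, 40.0], [655.6, 181.8, 40.0], [655.6, 186.2, 40.0]]
[95 96 97 98 99] [209 210 211 212 213 214 280 281 282 283 284 285]
[ 90  90  87  86 139 205 207 208 209 211 213 230] [154 153 150 156 196 209 223 227 228 227 228 229] [230 229 230 230 229 230 225 219 188  87  81  79  80  81]
[  0   1   2   3   4 107 108 109 110 111]
```

```bash
python3 -m creep '[5,2.5,0.1,0,0,0,0,5,4,0,0,0,0,0,5,4,0,0,0,0,0,5,3.1,0,0,0,0,0,5,0,0,2,0,0,0,5,0,0,2,0,0,0,5,0,0,1.5,0,0,0,5,0,0,1,0,0,0]'
python3 -m creep '[5,0,0,0.8,0,0,0,5,0,0,0.5,0,0,0,5,0,0,0.5,0,0,0,5,0,0,0.5,0,0,0,5,0,0,0.5,0,0,0,5,0,0,0,0,0,0,5,0,0,0,0,0,0]'
```

```text
clock: 31.45
tcp_pos: [0.6551, 0.2423, 0.1099]
eef_rot: [-2.22, -2.222, 0.003]
ft_force: [-0.3, -0.8, -2.7]
finger_gap: 0.0647
gripper_force: 68.1
clock: 32.15
tcp_pos: [0.656, 0.2427, 0.0833]
eef_rot: [2.22, 2.223, 0.0]
ft_force: [-0.2, 0.6, -1.5]
finger_gap: 0.0647
gripper_force: 68.1
```

```bash
python3 -m creep '[5,0,-0.05,0.5,0,0,0,5,0,0,0.5,0,0,0,5,0,0,0.5,0,0,0,5,0,0,0,0,0,0,5,0,0,0,0,0,0]'
python3 -m creep '[5,0,0,0.4,0,0,0,5,0,0,0.3,0,0,0,5,0,0,0,0,0,0,5,0,0,0,0,0,0]'
python3 -m creep '[5,0,0,0.2,0,0,0,5,0,0,0,0,0,0,5,0,0,0,0,0,0]'
```

```text
clock: 32.65
tcp_pos: [0.6553, 0.2426, 0.068]
eef_rot: [-2.22, -2.222, 0.001]
ft_force: [0.2, -0.3, -1.8]
finger_gap: 0.0647
gripper_force: 68.1
clock: 33.05
tcp_pos: [0.6554, 0.2426, 0.0612]
eef_rot: [-2.22, -2.223, 0.0]
ft_force: [0.0, 1.0, -2.6]
finger_gap: 0.0644
gripper_force: 68.1
clock: 33.35
tcp_pos: [0.6555, 0.2426, 0.0593]
eef_rot: [2.22, 2.223, 0.0]
ft_force: [-0.5, 0.3, -1.8]
finger_gap: 0.0645
gripper_force: 68.1
```

```bash
python3 -m creep '[5,0,0,0.15,0,0,0,5,0,0,0,0,0,0,5,0,0,0,0,0,0]'
python3 -m creep '[5,0,0,0.1,0,0,0,5,0,0,0,0,0,0,5,0,0,0,0,0,0]'
```

```text
clock: 33.65
tcp_pos: [0.6558, 0.2427, 0.0581]
eef_rot: [2.22, 2.222, 0.001]
ft_force: [-0.2, -0.3, -1.6]
finger_gap: 0.0649
gripper_force: 68.0
clock: 33.95
tcp_pos: [0.6557, 0.2427, 0.058]
eef_rot: [-2.22, -2.222, -0.001]
ft_force: [-1.6, -0.1, 4.8]
finger_gap: 0.0647
gripper_force: 68.7
```

The trough is now resting on its frame. I'll release it, rise clear and check all four.

```bash
python3 -m creep '[5,0,0,0,0,0,0,7.5,0,0,0,0,0,0,8.54,0,0,0,0,0,0,8.54,0,0,0,0,0,0,8.54,0,0,0,0,0,0,8.54,0,0,0,0,0,0]'
python3 -m creep '[8.54,0,0,-1,0,0,0,8.54,0,0,-3,0,0,0,8.54,0,0,-4,0,0,0,8.54,0,0,-4,0,0,0,8.54,0,-4,0,0,0,0,8.54,0,-4,0,0,0,0,8.54,0,-4,0,0,0,0,8.54,0,-4,0,0,0,0]'
python3 -m creep '[8.54,0,-3,0,0,0,0,8.54,0,0,0,0,0,0,8.54,0,0,0,0,0,0]'
python3 - <<'E'
from h import *
from cell import bot
t=bot.get_image("top"); P=cloud(t); p0=cloud(dict(np.load("/tmp/top0.npz")))
for n,y,rz in [("large",-.067,.068),("medium",-.2445,.068),("small",.079,.068),("trough",.247,.068)]:
    m=(abs(P[...,2]-rz)<.008)&(abs(P[...,0]-.655)<.05)&(abs(P[...,1]-y)<.07); q=P[m]; A=np.c_[q[:,:2],np.ones(len(q))]
    k=np.linalg.lstsq(A,q[:,2],rcond=None)[0]; r=cv2.minAreaRect(q[:,:2].astype(np.float32)*1000)
    print(n,[np.round(x,1) for x in r],"z",np.median(q[:,2]).round(4),"slope",k[:2].round(3))
for n,(u0,u1,v0,v1) in [("wedge",(204,226,190,240)),("padlock",(284,303,186,220))]:
    for Q in (p0,P):
        w=Q[v0:v1,u0:u1].reshape(-1,3); w=w[(w[:,2]>.007)&(w[:,2]<.05)]; print(n,np.median(w,0).round(4))
a=t["image"][110:240,70:350]; b=bot.get_image("scene")["image"][130:280,200:360]
cv2.imwrite("pics/end.png",np.hstack([cv2.resize(a,(430,400)),cv2.resize(b,(370,400))]))
E
```

```text
clock: 34.55
tcp_pos: [0.6555, 0.2426, 0.0567]
eef_rot: [2.22, 2.223, -0.0]
ft_force: [-0.4, 0.2, 0.4]
finger_gap: 0.0858
gripper_force: 0.0
clock: 35.35
tcp_pos: [0.4942, 0.2424, 0.1777]
eef_rot: [2.221, 2.222, 0.002]
ft_force: [1.1, 0.2, 0.3]
finger_gap: 0.0855
gripper_force: 0.0
clock: 35.65
tcp_pos: [0.4656, 0.2428, 0.1776]
eef_rot: [2.219, 2.223, 0.003]
ft_force: [0.2, 0.6, 0.1]
finger_gap: 0.0851
gripper_force: 0.0
large [array([653.5, -67.6]), array([65.9, 64.6]), np.float64(0.5)] z 0.0678 slope [0.021 0.009]
medium [array([ 653.5, -245.6]), array([52.9, 53.9]), np.float64(63.9)] z 0.067 slope [ 0.003 -0.005]
small [array([652.1,  77.3]), array([42. , 41.9]), np.float64(46.0)] z 0.0678 slope [ 0.004 -0.041]
trough [array([653.1, 245. ]), array([ 67.2, 121.6]), np.float64(0.5)] z 0.068 slope [ 0.017 -0.003]
wedge [0.4441 0.0044 0.0211]
wedge [0.4427 0.0044 0.0211]
padlock [ 0.4779 -0.2146  0.0165]
padlock [ 0.4779 -0.2145  0.0168]
```

View pics/end.png

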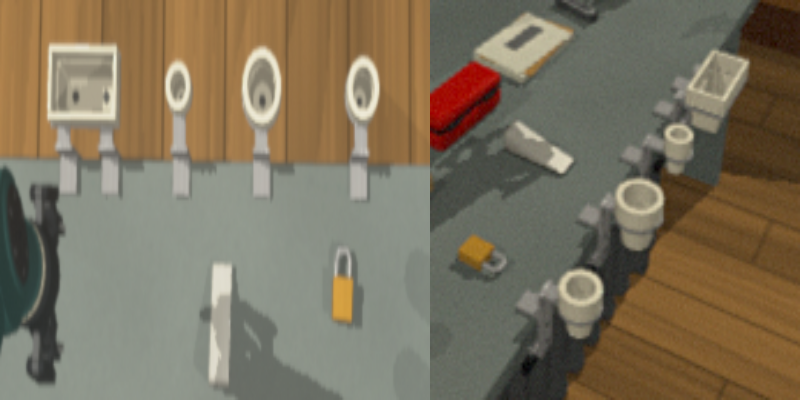

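All four pots hang level in their own holders, with rims at z ≈ 0.068. The wedge and padlock haven't moved and the gripper is clear, so I'm handing the job in.

```bash
python3 -c "
from cell import bot
print(bot.finish_job())"
```

```text
the job is handed in; nothing more can be done
None
```

I handed the job in at about 36 s: all four white pots hang level in their matching holders, and the door wedge and padlock are where they were; no verdict came back, so this rests on my final camera check.

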